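# Set the projector's focus and lock it

## Task

The projector's focus has slipped and its lock ring is loose. Swing the focus lever until it lines up with the raised pointer fin on the housing, then hold the lever there while you turn the knurled lock ring clockwise by its pin until it is firmly snug on its gasket: nip it up without forcing it, and do not let the focus shift. Leave everything else where it is.

Things in the scene. Friction and masses are not known exactly. Their poses are not given: they have to be found in the camera images.
- projector: White box-shaped projector, 190 x 190 x 100 mm high, standing fixed on the shelf, lens pointing at the ceiling. Origin: centre of its underside, straight under the vertical lens axis; z up. On its deck (100 mm up) lies a metal flange, 112 mm diameter, 6 mm thick. The pointer fin is on its +y side.
- pointer (a point): Top middle of the pointer: a thin upright metal fin (4 mm thick, 14 mm long radially, top 128 mm above the shelf) at the edge of the flange, 66 mm from the lens axis. The direction from the lens axis to it is where the lever must point.
- focus_barrel (a joint): Turn of the focus barrel (black, 48 mm diameter, lens glass 142 mm above the shelf) in the housing, rad, counterclockwise from above positive, 0 when the lever is in line with the pointer; end stops at -0.9 and 0.9. Starts at 0.25 to 0.65. It stays where it is left (0.10 Nm, about 2.5 N at the lever's pin, turns it).
- focus_pin (a point): Upright round steel pin of the focus lever, 10 mm diameter, 42 mm from the lens axis, from the lever's top (132 mm above the shelf) to 162 mm; this point: on its axis, 150 mm up. The lever is a flat steel arm (10 mm wide, 126 to 132 mm up) fixed to the barrel, with a narrow tip beyond the pin, 57 mm from the axis.
- lock_ring: Knurled aluminium lock ring, 67 mm diameter, 13 mm high, threaded on the focus barrel just under the lever. Origin: on the lens axis at its underside. Turned clockwise (from above) it screws down 3 mm per rad. Its thread is stiff (0.22 Nm, 6 to 9 N at its pin), stiffer than the barrel in the housing: unless the lever is held on its clockwise side, the ring drags the barrel round with it.
- ring_pin (a point): Upright round aluminium pin on the lug of the lock ring, 10 mm diameter, 42 mm from the lens axis, clear of the lug from 125 to 162 mm above the shelf; this point: on its axis, 150 mm up. It starts 0.7 to 1.6 rad counterclockwise of the focus pin; the ring is snug with the pins still 0.3 to 0.95 rad apart. The open fingers can straddle both pins from above, one behind each.
- lens_cap: Bystander: black lens cap, 53 mm diameter, 11 mm high, lying on the projector's deck; origin at its underside.
- remote: Bystander: black remote control, 150 x 42 x 16 mm, beside the projector.
- bottle_opener: Bystander: flat steel bottle opener, 137 mm long, beside the projector.
- cat: Bystander: white ceramic cat figurine, 126 mm high, behind the projector.
- mug: Bystander: blue ceramic mug, 90 mm high, behind the projector.
- cartridge0: Bystander: grey game cartridge, 78 x 22 x 62 mm, standing in the clear tray.
- cartridge1: Bystander: as cartridge0.
- cartridge2: Bystander: as cartridge0.
- cartridge3: Bystander: as cartridge0.
- gasket (a point): Centre of the top of the rubber gasket that the lock ring tightens on, 108 mm above the shelf. Where in its turn the ring meets it differs each time and cannot be read from the ring's direction. Past that point it yields elastically, 3 Nm per rad more; 12 to 16 N at the ring's pin is firmly snug, over 18 N crushes it. Released, it springs back a little and stays tight.

How it is judged:
By the outcome, as a careful person would: the job done as asked, in the order asked, and still so for the second after the job is handed in, with the robot touching nothing.
It also fails if it takes over 61 s, if anything falls off the work surface, if the arm or the gripper's body presses on something with over 40 N, if the wrist force passes 120 N, or if a joint passes its speed limit or range.

## Robot

A 6-joint arm with a two-finger parallel gripper is mounted at the origin on the work surface. World frame = base frame: x ahead of the robot, y to its left, z up, the work surface at z = 0. Lengths are in m, angles in degrees, forces in N, time in s.
With the tool pointing down it reaches from about 0.35 to 0.875 m from the base axis. Payload 4.2 kg.
Tool frame: the origin (TCP) lies midway between the tips of the shut fingers; the grasp point (between the pads) lies 19 mm behind it; z points along the fingers, y is the line along which they close (so a half turn about z gives the same grasp; the last joint's range is limited). The gripper opens to 87 mm and grips with 3 to 60 N. Pads are 19 mm wide; open, the fingers measure 117 mm over their backs; the gripper's body (75 mm by 190 mm) begins 51 mm behind the grasp point.
Start: joints at [88.213, 22.042, 0.453, 0, -68.411, -14.817], TCP at [0.179, 0.599, 0.223] pointing down, gripper open.
Joint ranges: [-179.83, 179.83], [-69.29, 118.12], [-61.27, 80.66], [-181.25, 117.63], [-171.15, -9.14], [-177.46, 177.46]. Speed limits (degrees/s): [159.86, 159.86, 180, 180, 180, 180].

## Interface

Orientations are given as [roll, pitch, yaw] about the fixed x, y, z axes, in that order (R = Rz(yaw) Ry(pitch) Rx(roll)).
In Python, from workcell import env gives the robot as it stands. The module is installed in compiled form; this text tells all that it offers. Calls block until the motion is done:
- env.goto(position, orientation): joint-space move of the TCP to a pose.
- env.move_straight(position, rotation=None, rate=0.15, force_limit=None): straight line of the TCP; rotation=None keeps the orientation; rate is the mean speed in m/s. With force_limit (N) it stops when the force on the tool has changed by that much, and returns True; else False.
- env.set_joints(angles): joint-space move.
- env.gripper_to(opening, grasp_force=None): opening from 0.0 (shut) to 1.0 (fully open); grasp_force is the grip in N (None keeps the last); returns when the fingers have stopped.
- env.dwell(seconds).
- env.inverse_kinematics(position, orientation): joint angles nearest the present ones, or None.
- env.read_state(): the state.
- env.grab_frame(name): name is "side" or "top" or "wrist"; returns a dict with "image" (400x640x3 uint8, blue, green, red), "fx", "fy", "cx", "cy" (pixels), "position" and "orientation" of the camera in the world. Camera axes: x right, y up, looking along -z (the intrinsics and any distortion apply to the point x, -y, -z); pixel columns grow to the right and rows downward; lengths in m; the calibration is good to about 2 mm. A picture is of the moment at which its call begins. There is no depth.
A pose or a line that the arm cannot do raises env.Unreachable and nothing moves.
- env.close_job(): hands the job in; it is judged then, once.
Trained networks look in a picture, given as the dict that the camera call returned (one of the last four; its "shot" number tells which), for a name from the list of things; names that differ only in an ending like _2 or _b are one class to them, and where a whole thing is asked for, a point or a joint stands for the part that bears it (a point fixed in the world has none). Each returns a list of dicts, best first, with "score" (0 to 1); they miss things now and then, are a little off and sometimes report something else, mostly with a low value. They report only what shows in the picture. A call takes as long as a camera call.
- env.search_frame(picture, thing): "xyz" ([x, y, z] in m, in world coordinates, good to about 4 mm: the middle of the surface that is visible of it).
- env.trace(picture, thing): "mask" (400x640 bool, what is visible of it).
The state is a dict: "clock": time; "joint_positions": joint angles; "qvel": joint speeds; "joint_torque": joint torques, N m; "position": TCP position; "tool_rot": TCP orientation; "force": force on the tool from outside, world axes, zero at the start; "wrist_torque": the same for the moment, N m; "opening": opening from 0.0 (shut) to 1.0 (fully open); "finger_force": force on a finger pad.
Only numpy, scipy, OpenCV 4.12 (cv2) and the standard library are available. Lean on these libraries where they do the work, as an engineer would, in place of code of your own. Each camera call takes 0.05 s, during which the arm holds its last target. There are 200 camera calls.

## Working session

There is one attempt and no reset: what is moved stays moved. The work goes in short steps, each a Python script; the robot and the scene stay as the last script left them, time stands still between calls to the robot, and variables do not carry over. Pictures are saved under pics/ and viewed, at most 10 in all, crops included, and the job is handed in when it is done.

```bash
mkdir -p pics
python3 - <<'E'
from workcell import env
import cv2, numpy as np
s=env.read_state(); print({k:np.round(v,3).tolist() for k,v in s.items()})
for c in ("top","side","wrist"):
    f=env.grab_frame(c); cv2.imwrite(f"pics/{c}0.png",f["image"]); print(c,[round(f[k],1) for k in("fx","fy","cx","cy")],f["position"],f["orientation"],[k for k in f])
    for t in("projector","pointer","focus_pin","ring_pin","lock_ring","lens_cap","focus_barrel"):
        print(t,[(np.round(d["xyz"],4).tolist(),round(d["score"],2)) for d in env.search_frame(f,t)[:2]])
E
```

```text
{'clock': 0.0, 'joint_positions': [88.213, 22.09, 0.381, -0.028, -68.411, -14.817], 'qvel': [-0.119, 0.029, 0.119, -0.002, 0.026, -0.008], 'joint_torque': [0.0, -39.066, 18.741, 4.22, 0.011, -0.0], 'position': [0.178, 0.598, 0.221], 'tool_rot': [179.877, -0.006, -16.614], 'force': [-0.944, 0.343, -0.291], 'wrist_torque': [0.049, 0.008, 0.0], 'finger_force': 0.0, 'opening': 1.003}
top [441.3, 441.3, 316.7, 198.5] [ 0.39078226 -0.13156824  1.08506767] [ 11.80926131   0.23517133 -95.20583233] ['image', 'fx', 'fy', 'cx', 'cy', 'position', 'orientation', 'shot']
projector [([0.497, -0.017, 0.1007], 0.92)]
pointer [([0.4963, -0.0162, 0.1011], 0.76)]
focus_pin [([0.5016, -0.0188, 0.142], 0.69)]
ring_pin [([0.4982, -0.0318, 0.124], 0.93), ([0.4242, -0.4317, 0.0653], 0.21)]
lock_ring [([0.4989, -0.0313, 0.1241], 0.87)]
lens_cap [([0.5765, -0.0645, 0.1079], 0.72), ([0.4926, -0.0192, 0.1016], 0.49)]
focus_barrel [([0.5077, -0.0199, 0.1421], 0.84)]
side [408.8, 408.8, 320.6, 195.1] [ 0.18424428 -0.91887046  0.638217  ] [ 60.85684393   0.87633955 -28.70649915] ['image', 'fx', 'fy', 'cx', 'cy', 'position', 'orientation', 'shot']
projector [([0.4818, -0.0825, 0.0912], 0.97)]
pointer [([0.4778, -0.0891, 0.0897], 0.79)]
focus_pin [([0.4974, -0.0338, 0.1314], 0.97)]
ring_pin [([0.4895, -0.0368, 0.1229], 0.78), ([0.4181, -0.4981, 0.0621], 0.68)]
lock_ring [([0.4903, -0.0391, 0.1245], 0.62), ([0.573, -0.0748, 0.1144], 0.52)]
lens_cap [([0.5717, -0.0757, 0.1139], 0.5)]
focus_barrel [([0.4934, -0.0317, 0.1309], 0.61), ([0.4135, -0.4101, 0.0604], 0.52)]
wrist [298.2, 298.2, 320.0, 198.4] [0.25002199 0.57798919 0.38513818] [-1.54299792e+01  4.64423565e-03 -1.06595066e+02] ['image', 'fx', 'fy', 'cx', 'cy', 'position', 'orientation', 'shot']
projector []
pointer []
focus_pin []
ring_pin []
lock_ring []
lens_cap []
focus_barrel []
```

Run:
```python
import cv2
a=cv2.imread("pics/top0.png");b=cv2.imread("pics/side0.png")
cv2.imwrite("pics/v1.png",a)
cv2.imwrite("pics/v2.png",cv2.resize(b[100:300,270:470],(800,600)[:1]*1+(600,) if 0 else (600,600),interpolation=cv2.INTER_CUBIC))
```

```text
(no output)
```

View pics/v1.png

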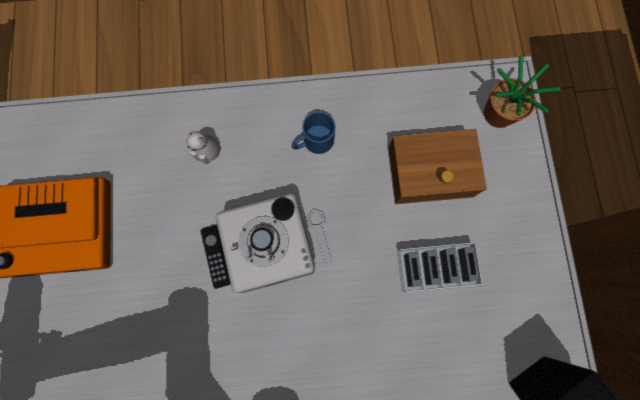

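Run:
```python
from workcell import env
import cv2, numpy as np
p=np.array([0.497,-0.02,0.30])
for y in (-150,-120,-90,-60,-30,0,30,60,90,120,150,180):
    q=env.inverse_kinematics(p,[180,0,y]); print(y,None if q is None else np.round(q).tolist())
env.move_straight([0.179,0.56,0.36],rate=0.3)
env.goto([0.49,-0.02,0.33],[180,0,180] if 0 else [180,0,-90])
f=env.grab_frame("wrist"); cv2.imwrite("pics/w1.png",f["image"])
np.save("w1.npy",{k:v for k,v in f.items()},allow_pickle=True)
print(env.read_state()["clock"],env.read_state()["position"],f["position"],f["orientation"])
for t in("projector","pointer","focus_pin","ring_pin","lock_ring","lens_cap","focus_barrel"):
    r=env.trace(f,t)
    print(t,[(np.round(d["xyz"],4).tolist(),round(d["score"],2)) for d in env.search_frame(f,t)[:2]],[ (round(d["score"],2),int(d["mask"].sum()),np.round(np.argwhere(d["mask"]).mean(0)[::-1]).tolist()) for d in r[:2]])
```

```text
-150 [16.0, 7.0, -9.0, 0.0, -74.0, -76.0]
-120 [16.0, 7.0, -9.0, 0.0, -74.0, -46.0]
-90 [16.0, 7.0, -9.0, 0.0, -74.0, -16.0]
-60 [16.0, 7.0, -9.0, 0.0, -74.0, 14.0]
-30 [16.0, 7.0, -9.0, 0.0, -74.0, 44.0]
0 [16.0, 7.0, -9.0, 0.0, -74.0, 74.0]
30 [16.0, 7.0, -9.0, 0.0, -74.0, 104.0]
60 [16.0, 7.0, -9.0, 0.0, -74.0, 134.0]
90 [16.0, 7.0, -9.0, 0.0, -74.0, 164.0]
120 [16.0, 7.0, -9.0, 0.0, -74.0, -166.0]
150 [16.0, 7.0, -9.0, -0.0, -74.0, -136.0]
180 [16.0, 7.0, -9.0, -0.0, -74.0, -106.0]
4.225 [ 0.49016333 -0.01932945  0.32996627] [ 0.49165119 -0.09253028  0.49252557] [-1.54942064e+01  8.15368342e-02 -1.79924573e+02]
projector [([0.4989, -0.0259, 0.101], 0.69)] [(0.69, 17574, [310.0, 168.0])]
pointer [([0.5006, -0.0248, 0.0973], 0.73)] [(0.59, 17881, [310.0, 168.0])]
focus_pin [([0.5043, -0.0225, 0.14], 0.89)] [(0.97, 2556, [308.0, 176.0])]
ring_pin [([0.4986, -0.0323, 0.1227], 0.74), ([0.7389, 0.1071, 0.025], 0.56)] [(0.76, 1025, [312.0, 167.0])]
lock_ring [([0.4971, -0.0304, 0.1248], 0.85), ([0.7394, 0.1073, 0.0218], 0.71)] [(0.88, 823, [313.0, 164.0]), (0.74, 2642, [308.0, 177.0])]
lens_cap [([0.5748, -0.069, 0.1114], 0.83)] [(0.78, 1332, [251.0, 137.0])]
focus_barrel [([0.5049, -0.0231, 0.1398], 0.63)] [(0.91, 2696, [308.0, 177.0]), (0.23, 17749, [310.0, 168.0])]
```

View pics/w1.png

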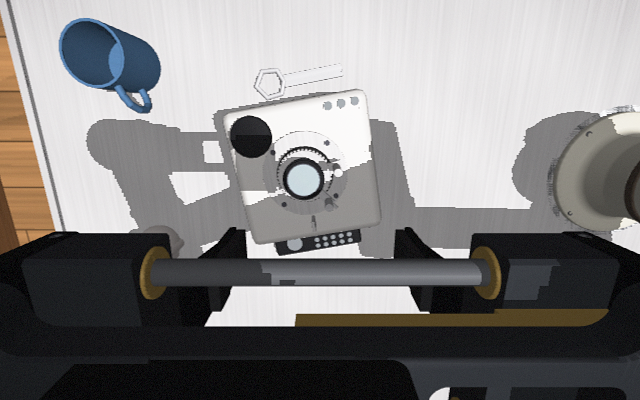

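```bash
cat > h.py <<'E'
from workcell import env
import cv2, numpy as np
from scipy.spatial.transform import Rotation as Ro
def pix2w(f,u,v,z):
    d=Ro.from_euler("xyz",f["orientation"],degrees=True).apply([(u-f["cx"])/f["fx"],-(v-f["cy"])/f["fy"],-1])
    p=np.array(f["position"]); return p+d*(z-p[2])/d[2]
def w2pix(f,p):
    c=Ro.from_euler("xyz",f["orientation"],degrees=True).inv().apply(np.array(p)-f["position"])
    return f["cx"]+f["fx"]*c[0]/-c[2], f["cy"]-f["fy"]*c[1]/-c[2]
E
python3 - <<'E'
from h import *
ims=[]
for i,(p,y) in enumerate([([0.503,0.0,0.25],-90),([0.525,-0.02,0.25],180)]):
    env.goto(p,[180,0,y]); f=env.grab_frame("wrist"); np.save(f"c{i}.npy",f,allow_pickle=True)
    u,v=map(int,w2pix(f,[0.503,-0.02,0.13])); print(i,u,v,f["position"],f["orientation"],[k for k in f])
    b=f["image"][max(v-70,0):v+70,u-67:u+67]; print(u-67,max(v-70,0),b.shape)
    ims.append(cv2.resize(b,None,fx=3,fy=3,interpolation=cv2.INTER_CUBIC)[:420])
h=min(i.shape[0] for i in ims)
cv2.imwrite("pics/v3.png",np.hstack([i[:h] for i in ims])[:, :800]); print(env.read_state()["clock"])
E
```

```text
0 322 173 [ 0.50487115 -0.0731885   0.41311593] [-1.53973933e+01  5.20354361e-02 -1.79937727e+02] ['image', 'fx', 'fy', 'cx', 'cy', 'position', 'orientation', 'shot']
255 103 (140, 134, 3)
1 320 168 [ 0.45325322 -0.02020469  0.41336354] [-1.56880917e+01  1.90296557e-03  9.00388435e+01] ['image', 'fx', 'fy', 'cx', 'cy', 'position', 'orientation', 'shot']
253 98 (140, 134, 3)
6.8083
```

View pics/v3.png

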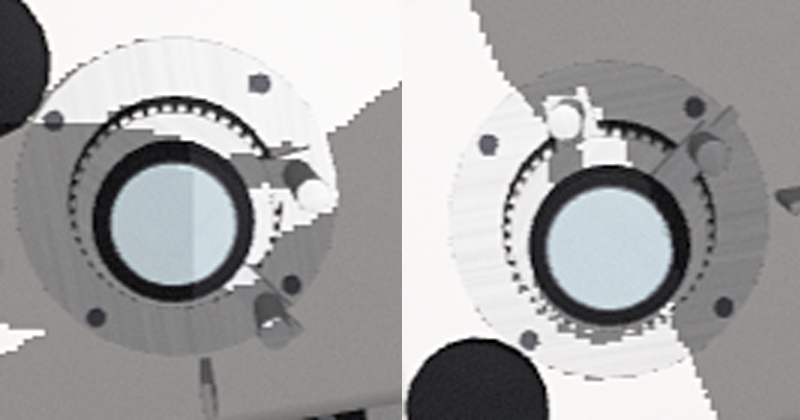

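Run:
```python
from h import *
F=[np.load(f"c{i}.npy",allow_pickle=True).item() for i in (0,1)]
off=[(255,103),(253-402/3,98)]
P=[{"glass":(172,223,.142),"flange":(176,195,.106),"fpin":(278,336,.162),"rpin":(315,194,.162),"fin":(210,400,.128),"finin":(205,360,.128)},
{"glass":(610,245,.142),"flange":(608,219,.106),"fpin":(712,155,.162),"rpin":(566,120,.162),"fin":(800,200,.128)}]
for f,o,p in zip(F,off,P):
    W={k:pix2w(f,u/3+o[0],v/3+o[1],z)[:2] for k,(u,v,z) in p.items()}
    c=W["glass"]
    for k,w in W.items(): d=w-c; print(k,np.round(w,4),round(np.hypot(*d),4),round(np.degrees(np.arctan2(d[1],d[0])),1))
```

```text
glass [ 0.5122 -0.0187] 0.0 0.0
flange [ 0.5117 -0.0214] 0.0027 -100.2
fpin [0.4805 0.0112] 0.0436 136.6
rpin [ 0.4711 -0.0311] 0.0429 -163.2
fin [0.4999 0.0458] 0.0656 100.8
finin [0.5017 0.0312] 0.051 101.9
glass [ 0.5114 -0.018 ] 0.0 0.0
flange [ 0.5099 -0.0185] 0.0016 -164.1
fpin [0.4815 0.0102] 0.0411 136.7
rpin [ 0.4719 -0.0304] 0.0414 -162.6
fin [0.4996 0.0431] 0.0622 100.9
```

```bash
cat >> h.py <<'E'
C=np.array([0.5116,-0.0186]); Z=0.139
def arcpose(th,z=Z,r=0.042):
    t=np.radians(th); return [C[0]+r*np.cos(t),C[1]+r*np.sin(t),z],[180,0,th-180]
def st(msg=""):
    s=env.read_state(); print(msg,round(s["clock"],2),np.round(s["position"],4),np.round(s["tool_rot"][2],2),"op",round(s["opening"],3),"F",np.round(s["force"],1),"ff",round(s["finger_force"],1)); return s
E
python3 - <<'E'
from h import *
env.gripper_to(0.32,15)
p,r=arcpose(136.6,0.2); env.goto(p,r); st("above")
p,r=arcpose(136.6); print(env.move_straight(p,rate=0.08,force_limit=8)); s=st("down")
if s["position"][2]<0.142:
    env.gripper_to(0.0,10); st("grip")
    for th in np.linspace(136.6,100.9,5)[1:]:
        p,r=arcpose(th); env.move_straight(p,r,rate=0.04); st()
    env.gripper_to(0.32); p,r=arcpose(100.9); st("open")
    env.move_straight([p[0],p[1],0.2],rate=0.15)
    env.goto([C[0]-0.008,C[1]+0.045,0.26],[180,0,-79])
    f=env.grab_frame("wrist"); np.save("c2.npy",f,allow_pickle=True); st()
    u,v=map(int,w2pix(f,[C[0]-.01,C[1]+.02,0.13])); x,y=u-65,v-65; print(x,y)
    cv2.imwrite("pics/v4.png",cv2.resize(f["image"][y:y+130,x:x+130],None,fx=4.6,fy=4.6,interpolation=cv2.INTER_CUBIC))
E
```

```text
above 9.96 [0.4812 0.0102 0.2001] -43.42 op 0.323 F [-0.5 -0.4  0. ] ff 0.0
False
down 10.88 [0.4815 0.0104 0.1394] -43.39 op 0.322 F [-0.5 -0.9 -0.1] ff 0.0
grip 11.35 [0.4809 0.01   0.1393] -43.4 op 0.109 F [-0.5 -1.   2.9] ff 10.0
 11.67 [0.4866 0.015  0.1393] -52.18 op 0.109 F [ 0.4 -0.5  1.5] ff 10.0
 11.98 [0.492  0.0182 0.1393] -61.03 op 0.11 F [ 1.6 -0.8  1.8] ff 10.0
 12.3 [0.4977 0.0206 0.1393] -69.93 op 0.112 F [ 0.9 -2.9  2.1] ff 10.0
 12.62 [0.5039 0.0222 0.1392] -78.84 op 0.108 F [ 0.9 -5.3  2.8] ff 10.0
open 13.28 [0.5036 0.0227 0.1389] -79.09 op 0.323 F [-0.6  0.1 -0.8] ff 0.0
 14.23 [0.5028 0.0264 0.2587] -79.01 op 0.316 F [ 0.5 -1.3 -0.3] ff 0.0
263 102
```

View pics/v4.png

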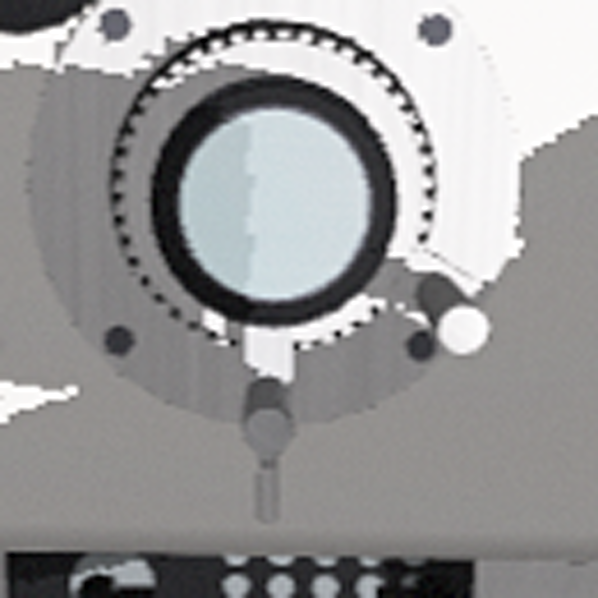

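Run:
```python
from h import *
f=np.load("c2.npy",allow_pickle=True).item()
W={k:pix2w(f,u/4.6+263,v/4.6+102,z)[:2] for k,(u,v,z) in {"glass":(274.5,203,.142),"fpin":(268,431,.162),"rpin":(464,331,.162),"fin":(267,497,.128),"finout":(267,520,.128),"tip":(266,462,.132)}.items()}
for c in (W["glass"],C):
  for k,w in W.items(): d=w-c; print(k,np.round(w,4),round(np.hypot(*d),4),round(np.degrees(np.arctan2(d[1],d[0])),1))
```

```text
glass [ 0.5117 -0.0188] 0.0 0.0
fpin [0.5049 0.0231] 0.0424 99.2
rpin [ 0.4717 -0.0037] 0.0428 159.4
fin [0.5004 0.0472] 0.0669 99.8
finout [0.4993 0.0525] 0.0724 99.9
tip [0.5024 0.038 ] 0.0576 99.3
glass [ 0.5117 -0.0188] 0.0002 -58.0
fpin [0.5049 0.0231] 0.0422 99.1
rpin [ 0.4717 -0.0037] 0.0426 159.6
fin [0.5004 0.0472] 0.0667 99.7
finout [0.4993 0.0525] 0.0722 99.8
tip [0.5024 0.038 ] 0.0573 99.3
```

```bash
cat >> h.py <<'E'
TF=101.2
def pose(w,sep,g=0.0,z=Z):
    """hold focus pin at TF with the clockwise finger; w pad gap, sep pin separation (rad)"""
    tf=np.radians(TF); tm=tf+sep/2; u=np.array([-np.sin(tm),np.cos(tm)])
    c=C+0.042*np.array([np.cos(tf),np.sin(tf)])+u*(w/2-0.005-g)
    return [c[0],c[1],z],[180,0,np.degrees(tm)-180],u
E
cat > tight.py <<'E'
from h import *
s0=np.radians(60.3); ch=0.084*np.sin(s0/2)
env.gripper_to(1.0)
p,r,u=pose(0.087,s0,(0.087-0.01-ch)/2,0.2); env.goto(p,r); s=st("above"); b=np.array(s["force"])
p[2]=Z; print(env.move_straight(p,rate=0.08,force_limit=8)); s=st("down")
assert s["position"][2]<0.142
w=ch+0.01+0.002
env.gripper_to(w/0.087,16); s=st("near")
sep=s0; base=np.array(s["force"])
for i in range(36):
    wa=env.read_state()["opening"]*0.087
    sep=min(s0,2*np.arcsin(np.clip((wa-0.0098)/0.084,0.05,1)))
    p,r,u=pose(wa,sep); env.move_straight(p,r,rate=0.02)
    s=env.read_state(); ff=s["finger_force"]; ft=ff*np.cos(sep/2)
    fu=(np.array(s["force"])-base)[:2]@u
    print(i,round(s["clock"],2),"w",round(wa*1e3,2),"cmd",round(w*1e3,2),"sep",round(sep,3),"ff",round(ff,1),"ft",round(ft,1),"fu",round(fu,1))
    if ft>13.3 or s["clock"]>42 or np.linalg.norm(s["force"])>40: break
    w=min(w,wa+0.002)-0.001
    env.gripper_to(w/0.087,14.0/np.cos(sep/2))
st("end")
E
python3 tight.py
```

```text
above 16.0 [0.4882 0.0087 0.2005] -48.74 op 1.001 F [ 0.4  0.2 -0.2] ff 0.0
False
down 16.92 [0.4881 0.0088 0.1395] -48.64 op 0.998 F [-0.8 -0.5 -0.1] ff 0.0
near 17.76 [0.4876 0.0086 0.139 ] -48.65 op 0.622 F [ 0.1 -0.2  0. ] ff 0.0
0 18.01 w 54.08 cmd 54.19 sep 1.052 ff 0.5 ft 0.5 fu -1.3
1 18.48 w 53.35 cmd 53.19 sep 1.052 ff 1.3 ft 1.2 fu -3.0
2 18.96 w 52.4 cmd 52.19 sep 1.052 ff 2.2 ft 1.9 fu -3.3
3 19.43 w 51.58 cmd 51.19 sep 1.041 ff 5.8 ft 5.0 fu -3.2
4 19.89 w 50.77 cmd 50.19 sep 1.019 ff 6.5 ft 5.7 fu -2.7
5 20.37 w 49.69 cmd 49.19 sep 0.99 ff 6.5 ft 5.7 fu -3.1
6 20.84 w 48.38 cmd 48.19 sep 0.954 ff 6.4 ft 5.7 fu -2.4
7 21.32 w 47.47 cmd 47.19 sep 0.93 ff 6.6 ft 5.9 fu -2.7
8 21.79 w 46.19 cmd 46.19 sep 0.896 ff 6.3 ft 5.7 fu -2.2
9 22.27 w 45.56 cmd 45.19 sep 0.879 ff 7.1 ft 6.4 fu -2.3
10 22.74 w 44.43 cmd 44.19 sep 0.85 ff 6.5 ft 5.9 fu -1.4
11 23.22 w 43.36 cmd 43.19 sep 0.822 ff 6.4 ft 5.9 fu -1.0
12 23.69 w 42.56 cmd 42.19 sep 0.801 ff 6.7 ft 6.2 fu -2.4
13 24.17 w 41.17 cmd 41.19 sep 0.765 ff 6.1 ft 5.7 fu -1.5
14 24.64 w 40.28 cmd 40.19 sep 0.743 ff 6.2 ft 5.8 fu -1.8
15 25.12 w 39.44 cmd 39.19 sep 0.721 ff 6.4 ft 6.0 fu -1.0
16 25.59 w 38.51 cmd 38.19 sep 0.698 ff 6.5 ft 6.1 fu -1.5
17 26.07 w 37.57 cmd 37.19 sep 0.674 ff 6.6 ft 6.2 fu -1.7
18 26.54 w 36.65 cmd 36.19 sep 0.651 ff 6.6 ft 6.2 fu -1.3
19 27.02 w 35.44 cmd 35.19 sep 0.62 ff 6.4 ft 6.1 fu -1.3
20 27.49 w 34.41 cmd 34.19 sep 0.595 ff 7.3 ft 7.0 fu -1.5
21 27.97 w 33.37 cmd 33.19 sep 0.569 ff 8.3 ft 8.0 fu -1.3
22 28.44 w 32.57 cmd 32.19 sep 0.549 ff 9.6 ft 9.2 fu -1.4
23 28.92 w 32.23 cmd 31.19 sep 0.54 ff 11.3 ft 10.9 fu -1.5
24 29.39 w 30.72 cmd 30.19 sep 0.503 ff 12.0 ft 11.6 fu -1.2
25 29.87 w 29.65 cmd 29.19 sep 0.477 ff 13.1 ft 12.7 fu -2.2
26 30.33 w 28.94 cmd 28.19 sep 0.46 ff 14.3 ft 13.9 fu -2.1
end 30.33 [0.495  0.019  0.1389] -65.59 op 0.328 F [-0.6  6.6 -2. ] ff 14.3
```

Run:
```python
from h import *
f=env.grab_frame("wrist"); np.save("c3.npy",f,allow_pickle=True)
u,v=map(int,w2pix(f,[C[0]-.01,C[1]+.03,0.13])); x,y=max(u-65,0),max(v-65,0); print(x,y,u,v)
cv2.imwrite("pics/v5.png",cv2.resize(f["image"][y:y+130,x:x+130],None,fx=4.6,fy=4.6,interpolation=cv2.INTER_CUBIC))
```

```text
252 159 317 224
```

View pics/v5.png

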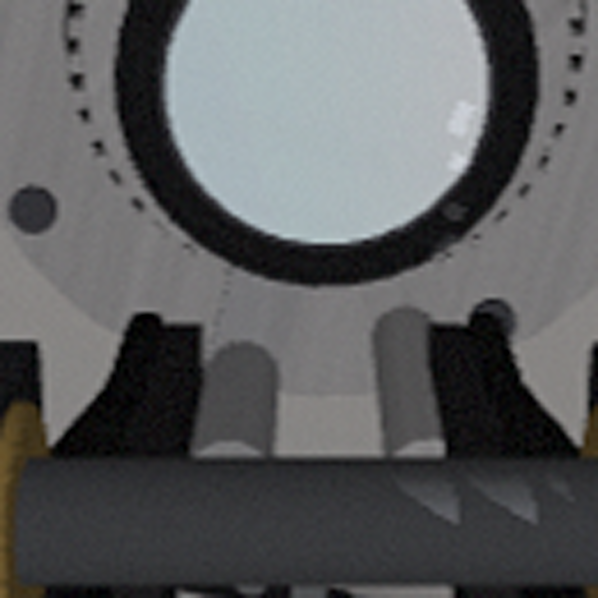

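Run:
```python
from h import *
o=env.read_state()["opening"]; env.gripper_to(o+0.15); s=st("rel"); p=s["position"]
env.move_straight([p[0],p[1],0.2],rate=0.15)
env.goto([C[0]-0.008,C[1]+0.045,0.26],[180,0,-79])
f=env.grab_frame("wrist"); np.save("c4.npy",f,allow_pickle=True); st()
u,v=map(int,w2pix(f,[C[0]-.01,C[1]+.02,0.13])); x,y=u-65,v-65; print(x,y)
cv2.imwrite("pics/v6.png",cv2.resize(f["image"][y:y+130,x:x+130],None,fx=4.6,fy=4.6,interpolation=cv2.INTER_CUBIC))
```

```text
rel 30.96 [0.495  0.0185 0.1392] -65.64 op 0.474 F [ 0.7 -0.4  0.7] ff 0.0
 31.92 [0.5028 0.0264 0.2586] -79.0 op 0.48 F [-0.8 -0.3 -0.9] ff 0.0
263 102
```

View pics/v6.png

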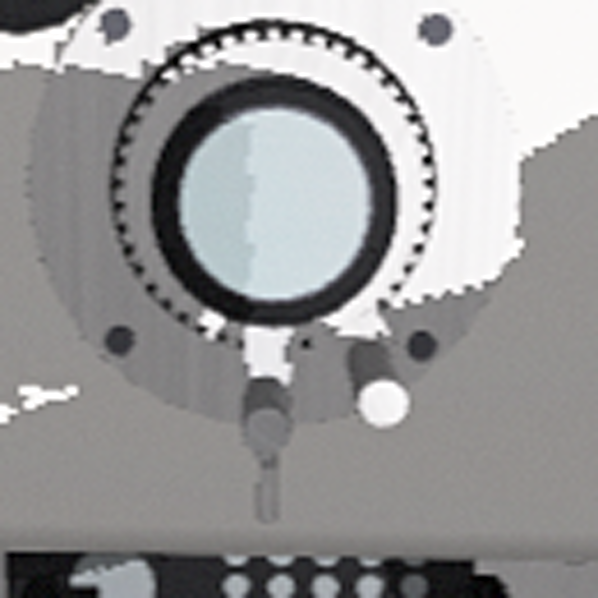

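The picture shows the lever pin at (267,430) and its tip at (266,462), still in line with the fin at (267,497). The ring pin is at (383,404), having stayed where it was tightened.

```bash
python3 -c "
from workcell import env
print(env.close_job())"
```

```text
the job is handed in; nothing more can be done
None
```

The focus lever is lined up with the pointer fin to within about 0.5° in the camera image, the lock ring was tightened to about 14 N at its pin while the lever was held, and the job was handed in with the arm clear, at about 32 s on the clock.

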